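# Lock the relay board display onto the exhibit base with its cam

## Robot

A 6-joint arm with a two-finger parallel gripper is mounted at the origin on the work surface. World frame = base frame: x ahead of the robot, y to its left, z up, the work surface at z = 0. Lengths are in m, angles in rad, forces in N, time in s.
With the tool pointing down it reaches from about 0.375 to 0.9 m from the base axis. Payload 3.1 kg.
Tool frame: the origin (TCP) lies between the finger pads, 19 mm behind the fingertips; this is the grasp point; z points along the fingers, y is the line along which they close (so a half turn about z gives the same grasp; the last joint's range is limited). The gripper opens to 85 mm and grips with 20 to 120 N. Pads are 22 mm wide; open, the fingers measure 114 mm over their backs; the gripper's body (76 mm by 85 mm) begins 54 mm behind the grasp point. The pads swing forward as they close: fully open they stand 13 mm farther back than shut.
Start: joints at [1.04, 0.527, 1.433, -0, 1.181, -0.178], TCP at [0.215, 0.587, 0.25] pointing down, gripper open.
Joint ranges: [-3.08, 3.08], [-0.75, 2.2], [0.22, 2.44], [-1.43, 4.57], [0, 2.65], [-2.85, 2.85]. Speed limits (rad/s): [2.79, 2.79, 3.14, 3.14, 3.14, 3.14].

## Interface

Orientations are given as a unit quaternion [x, y, z, w].
In Python, from station import readout, imaging, order gives the robot as it stands.
- The arm moves only by the tool move_arm, never from a script. Its argument "rows" is a list of rows, each a list of 7 numbers: the turn, a rotation vector about the tool's x, y, z in degrees, then the shift along the tool's x, y, z in mm, then the closure, from 0 (fully open) to 1 (shut). A call has 1 to 12 rows; each row is the pose to reach, as a shift and turn from the pose commanded when the call began, along the tool's axes at that moment; what a row does not reach only later rows make up. A row lasts 1/12 s, in which the tool goes at most 41.7 mm and 7.16 degrees, less where a joint would pass 70% of its speed; a pose out of reach is approached as far as the arm can. A call with a gripper value outside its range is refused whole. The fingers move at their own pace and stop on an object; "squeeze" is the grip in N (left out, the last holds). Time passes only in rows, so rows that repeat a pose let the fingers close. It gives the time, the measured TCP pose, the force, the opening and the grip force at its end, in the units of the state.
- readout.sense(): the state, without advancing time (a new reading comes with each control period).
- imaging.snapshot(name): name is "side" or "top" or "wrist"; returns a dict with "img" (480x640x3 uint8, red, green, blue), "z_map" (480x640 float32, m along the optical axis (not along the pixel's ray), 0 where there is no reading), "fovy" (degrees; the focal length in pixels is half the picture's height over the tangent of half this angle, whatever the lens; pixels are square), "cx", "cy" (the principal point, pixels), "rvec" (rotation vector, rad) and "tvec" (3), from world to camera coordinates, as OpenCV has them. Camera axes: x right, y down, z forward; pixel columns grow to the right and rows downward; lengths in m; the calibration is good to about 2 mm. A picture is of the moment at which its call begins.
- order.sign_off(): hands the job in; it is judged then, once.
The state is a dict: "t": time; "q": joint angles; "qd": joint speeds; "tau": joint torques, N m; "tcp_pos": TCP position; "tool_rot": TCP orientation; "force": force on the tool from outside, world axes, zero at the start; "ft_torque": the same for the moment, N m; "finger_gap": opening from 0.0 (shut) to 1.0 (fully open); "gripper_force": force on a finger pad.
Only numpy, scipy, OpenCV 4.12 (cv2) and the standard library are available. Lean on these libraries where they do the work, as an engineer would, in place of code of your own. Each camera call takes 0.05 s, during which the arm holds its last target. There are 200 camera calls.

## Task

Join the relay board display to the fixed half of its base: turn the cam lock's wing so that its red arrow points straight out of the joint edge, slide the display along the bench until its headed stud is fully home in the cam, then turn the wing clockwise until the joint is closed and you feel the cam bite, and nip it up by about thirty degrees more, not further. Leave the display standing flat and drawn up tight, let go, and do not tip it over or disturb the other things on the bench.

Things in the scene. Friction and masses are not known exactly. Their poses are not given: they have to be found in the camera images.
- dock: Fixed half of the exhibit base: light wood board 170 x 180 x 38 mm (x, y, z), bolted to the bench. Origin: centre of its underside. Its -x side is the joint edge, faced with an aluminium edge plate. A strip of test sockets, 20 mm high, stands on it along its +x side. The cam lock is let in from above, its axis upright at x = -51 mm, y = 0.
- dock_face (a point): Outer surface of the edge plate in the middle of the stud's entry, 19 mm above the bench (dock x = -88 mm, y = 0). Axes as the dock: +x points into the dock, the way the display is pushed. The entry is 26 mm wide, narrows within 12 mm to 17 mm, and is 17 mm high. The cam's axis lies 37 mm in from this face.
- edge_plate: Aluminium plate 176 x 36 x 3 mm on the dock's joint edge, against which the display's board is clamped. Origin and axes as the dock. After the bite the clamping force starts at about 17 N and grows by about 10 N per rad of cam; about 21 N is wanted (17.5 to 24.5 N).
- cam_grip (a point): On the cam's axis, 64 mm above the bench, 3 mm below the wing's top: TCP place for pinching the wing's sides from above. The wing is a dark bar 46 mm long, 11 mm thick, 26 mm high on a steel flange of 45 mm diameter, top 41 mm above the bench. The point turns with the cam: x runs along the wing, -x is the way the red arrow points (slot's mouth).
- cam_arrow (a point): End of the wing that bears the red arrow, 21 mm from the cam's axis, at the wing's top. Felt with the wing held still after each small turn, the cam resists with some 0.09 N m when free, 0.11 to 0.155 N m while it draws the display in, and 0.16 to 0.22 N m once it bites; the rise comes within about 0.2 rad and stays.
- cam (a joint): Cam angle, 0 to 3.75 rad, growing clockwise from above. At 0 the arrow and mouth point out of the joint edge (dock -x); only below about 0.35 can the head enter. It stays where left. From about 1.1 the spiral slot draws the head in by 3.2 mm per rad; the joint closes and the cam bites somewhere from 2.0 to 3.3, as this stud's unseen screw depth has it. Wanted: 0.5 rad past the bite (0.2 to 0.7).
- module: The relay board display, loose, 0.65 to 0.9 kg: light wood board 120 x 150 x 38 mm (x, y, z); on it a green relay board between two upright clear acrylic sheets, 140 mm wide (y), 105 mm high, 46 mm over their outer faces in x, centred at x = -20 mm, top 143 mm above the underside. Origin: centre of the underside. A headed stud sticks out of its +x edge.
- module_grip (a point): Between the acrylic sheets, mid-width, 15 mm below their top (128 mm above the underside): TCP place for pinching both sheets (46 mm, along the display's x) from above. Axes as the display. Sliding on the bench it resists with 4 to 7 N; the stop at home is felt beyond that.
- module_face (a point): Middle of the display's joint edge, 19 mm above the underside, at the root of the stud. Axes as the display. Neck 6 mm thick; head 13 mm in diameter, 7 mm long, its end 31 to 34 mm out from here. Pushed in with the mouth open, the head stops inside the cam with 2 to 6 mm of gap still showing - that is home. Closed, this point lies on dock_face, up to 6 mm aside.
- multimeter: Bystander: yellow handheld multimeter 150 x 75 x 34 mm, lying.
- screwdriver: Bystander: red screwdriver, 190 mm long, lying.
- relay: Bystander: loose plug-in relay, pale blue block 28 x 28 x 36 mm.
- adapter: Bystander: small steel coaxial adapter, standing, 19 mm in diameter, 32 mm high.
- contact_spray: Bystander: spray can 52 mm in diameter, 150 mm high, standing.
Mind the look-alikes: they are no part of the job. Several things have the shape of the module; the one meant has the colours described above.

How it is judged:
At the end, for the whole second after the job is handed in: The display stands flat and at rest on the bench, its edge closed against the dock's edge plate (gap under 1 mm, sideways within 6.5 mm, square within 0.025 rad), held by the cam (turned past 1.5 rad), which clamps it with 17.5 to 24.5 N; the robot has let go (x of module_face in the frame of dock_face between -0.001 and 0.002 m and y of module_face in the frame of dock_face between -0.0065 and 0.0065 m and angle between the x axis of module and the x axis of dock, either way round below 0.025 rad and angle between module's own z axis and vertical below 0.03 rad and height (world z) of module below 0.003 m and value of joint cam above 1.5 rad and contact force between module and edge_plate between 17.5 and 24.5 N and linear speed of module below 0.01 m/s); the robot touches nothing.
It fails at once if the display is tipped by more than 0.35 rad (angle between module's own z axis and vertical above 0.35 rad).
It fails at once if the multimeter, screwdriver, relay, adapter or spray can is shifted by more than 25 mm (distance of any of multimeter, screwdriver, relay, adapter, contact_spray from where it was at the start of the episode above 0.025 m).
It also fails if it takes over 72 s, if anything falls off the work surface, if the arm or the gripper's body presses on something with over 40 N, if the wrist force passes 120 N, or if a joint passes its speed limit or range.

## Working session

There is one attempt and no reset: what is moved stays moved. The work goes in short steps, Python scripts to look and compute and a tool call to move; the robot and the scene stay as the last step left them, time stands still between calls to the robot, and variables do not carry over. Pictures are saved under pics/ and viewed, at most 10 in all, crops included, and the job is handed in when it is done.

Besides the shell and the picture viewer there is one more tool, called after "Emit:" by a JSON object that holds its "fn" and its "kwargs", one argument or row to a line. move_arm: Moves the arm, as the interface text tells. Its arguments: {"type":"object","properties":{"rows":{"type":"array"},"squeeze":{"type":"number"}},"required":["rows"]}

```bash
mkdir -p pics; cat > h.py <<'E'
import numpy as np,cv2
from station import readout,imaging,order
from scipy.spatial.transform import Rotation as R
def snap(n,save=None):
    s=imaging.snapshot(n)
    if save: cv2.imwrite('pics/'+save,s['img'][:,:,::-1])
    return s
def K(s):
    f=240/np.tan(np.radians(s['fovy'])/2); return np.array([[f,0,s['cx']],[0,f,s['cy']],[0,0,1]])
def P(s):
    return K(s)@np.c_[cv2.Rodrigues(np.array(s['rvec'],float))[0],np.array(s['tvec'],float)]
def cloud(s):
    v,u=np.mgrid[:480,:640]; z=s['z_map']; k=K(s)
    c=np.stack([(u-k[0,2])/k[0,0]*z,(v-k[1,2])/k[1,1]*z,z],-1)
    Rm=cv2.Rodrigues(np.array(s['rvec'],float))[0]
    return (c-np.array(s['tvec']).ravel())@Rm
def tri(sa,pa,sb,pb):
    X=cv2.triangulatePoints(P(sa),P(sb),np.array(pa,float).reshape(2,1),np.array(pb,float).reshape(2,1));return (X[:3]/X[3]).ravel()
def onz(s,p,z):
    p_=P(s);A=np.array([p_[0]-p[0]*p_[2],p_[1]-p[1]*p_[2]])
    return np.r_[np.linalg.solve(A[:,:2],-(A[:,2]*z+A[:,3])),z]
E
ls; python3 - <<'E'
from h import *
import pickle
d={}
for n in('top','side','wrist'):
    s=snap(n,n+'0.png');d[n]=s
    print(n,s['fovy'],-cv2.Rodrigues(np.array(s['rvec'],float))[0].T@np.array(s['tvec']).ravel())
pickle.dump(d,open('s0.pkl','wb'))
print(readout.sense())
E
```

```text
h.py
pics
top 48.72402184688704 [ 0.33168518 -0.03119512  1.13393974]
side 57.05057209654935 [ 0.38216242 -0.93024329  0.7589299 ]
wrist 65.53066638930007 [0.15326788 0.60864272 0.37200477]
{'t': 0.15, 'q': array([ 1.04049140e+00,  5.28289838e-01,  1.43363813e+00,  1.64380194e-05,
        1.18141875e+00, -1.78521101e-01]), 'qd': array([-0.00015343, -0.0015987 , -0.00295868, -0.00085325, -0.00092635,
       -0.00021001]), 'tau': array([ 6.84319366e-04, -4.42745340e+01, -1.78276205e+01, -2.15661403e-04,
        5.60916087e-03, -2.73998927e-05]), 'tcp_pos': array([0.21506245, 0.58626053, 0.24922594]), 'tool_rot': array([ 1.74989369e-01,  9.84569932e-01, -8.19888390e-04, -3.11494301e-04]), 'force': array([-0.38377102,  0.46097635, -1.3813405 ]), 'ft_torque': array([-0.0356081 ,  0.0183125 ,  0.02718693]), 'gripper_force': 0.0, 'finger_gap': 1.0050152426390733}
```

View pics/top0.png

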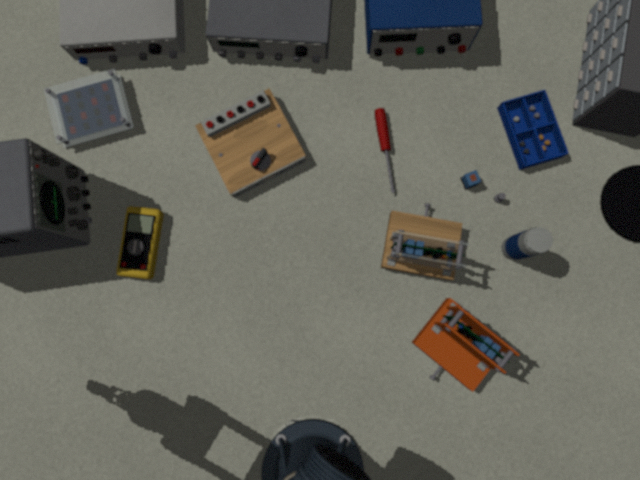

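View pics/side0.png

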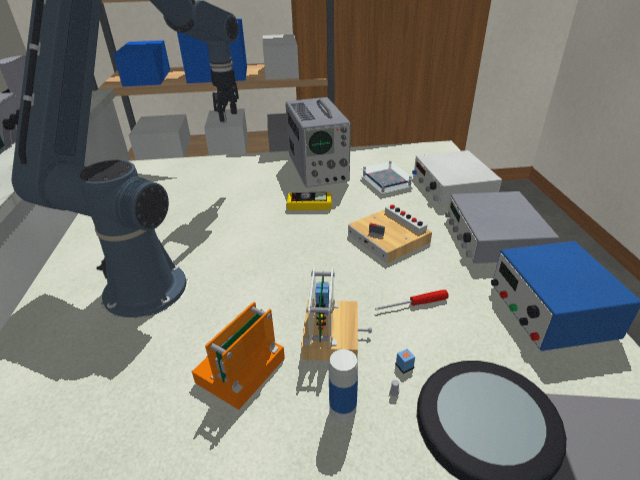

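The top view shows the wood module at about (425,243) with its stud at (429,210). The dock is at (250,145) with the cam wing at (260,158), and its joint edge runs (235,193)–(305,157). The orange look-alike is at (465,345). Next I'll enlarge both areas and check them against depth.

```bash
python3 - <<'E'
from h import *
import pickle
d=pickle.load(open('s0.pkl','rb'));s=d['top'];C=cloud(s)
a=cv2.resize(s['img'][80:200,190:315],None,fx=4,fy=4,interpolation=2); b=cv2.resize(s['img'][195:285,375:475],None,fx=4,fy=4,interpolation=2)
o=np.zeros((480,900,3),np.uint8);o[:480,:500]=a;o[:360,500:]=b
o=cv2.resize(o,(800,427));cv2.imwrite('pics/crop.png',o[:,:,::-1])
def box(u0,u1,v0,v1,z0,z1):
    c=C[v0:v1,u0:u1].reshape(-1,3);c=c[(c[:,2]>z0)&(c[:,2]<z1)]
    r=cv2.minAreaRect((c[:,:2]*1000).astype(np.float32));print(len(c),r,np.median(c[:,2]));print(cv2.boxPoints(r).round(1).tolist())
box(190,315,80,205,.033,.043)
box(375,475,200,285,.033,.043)
box(375,475,200,285,.120,.16)
box(245,275,145,175,.055,.08)
box(415,440,200,218,.008,.03)
E
```

```text
5079 ((682.2766723632812, 141.80462646484375), (174.42547607421875, 180.22218322753906), 28.317398071289062) 0.037073864682340196
[[562.7999877929688, 179.8000030517578], [648.2000122070312, 21.100000381469727], [801.7999877929688, 103.80000305175781], [716.2999877929688, 262.5]]
2148 ((462.5051574707031, -223.58953857421875), (150.16250610351562, 120.89081573486328), 80.28643798828125) 0.03707355016567916
[[390.29998779296875, -287.3999938964844], [509.3999938964844, -307.79998779296875], [534.7999877929688, -159.8000030517578], [415.6000061035156, -139.39999389648438]]
1037 ((442.5753173828125, -220.2073211669922), (140.1787109375, 51.61182403564453), 80.31766510009766) 0.13693651808858104
[[405.29998779296875, -285.0], [456.20001220703125, -293.6000061035156], [479.79998779296875, -155.5], [428.8999938964844, -146.8000030517578]]
136 ((638.1302490234375, 118.3103256225586), (12.666255950927734, 46.228763580322266), 53.856510162353516) 0.06463945370084036
[[615.7000122070312, 126.80000305175781], [653.0999755859375, 99.5999984741211], [660.5, 109.80000305175781], [623.2000122070312, 137.10000610351562]]
49 ((538.647705078125, -237.77508544921875), (11.505173683166504, 26.526365280151367), 89.60209655761719) 0.021305346987018588
[[525.2999877929688, -243.39999389648438], [551.9000244140625, -243.60000610351562], [552.0, -232.10000610351562], [525.4000244140625, -231.89999389648438]]
```

View pics/crop.png

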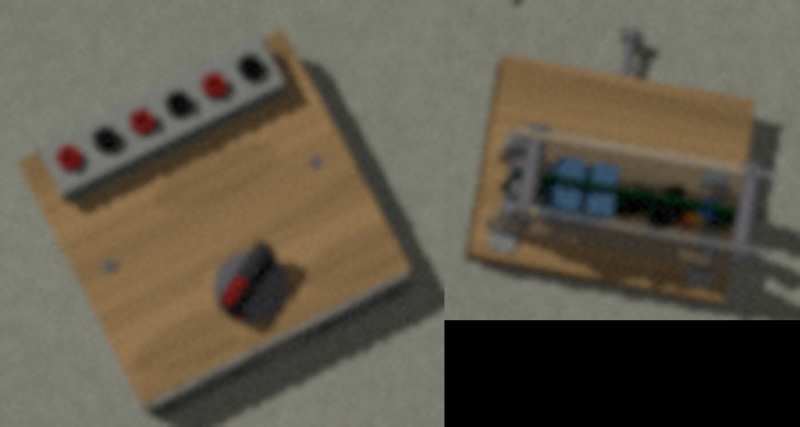

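```bash
cat >> h.py <<'E'
def to(pos,psi):
    """delta in tool axes (mm, deg) to reach pos with tool y at world angle psi deg, tool down"""
    st=readout.sense();T=R.from_quat(st['tool_rot'])
    p=np.radians(psi);y=np.array([np.cos(p),np.sin(p),0]);z=np.array([0,0,-1.]);x=np.cross(y,z)
    G=R.from_matrix(np.c_[x,y,z])
    print('turn',(T.inv()*G).as_rotvec(degrees=True).round(1),'shift',(T.inv().apply(np.array(pos)-st['tcp_pos'])*1000).round(1))
E
python3 - <<'E'
from h import *
import pickle
d=pickle.load(open('s0.pkl','rb'))
def rg(n,x0,x1,y0,y1,z0,z1,f=None):
    c=cloud(d[n]);im=d[n]['img'].astype(int);m=(d[n]['z_map']>0)&(c[...,0]>x0)&(c[...,0]<x1)&(c[...,1]>y0)&(c[...,1]<y1)&(c[...,2]>z0)&(c[...,2]<z1)
    if f:m&=f(im)
    q=c[m]*1000
    print(n,len(q),'lo',np.percentile(q,1,axis=0).round(),'hi',np.percentile(q,99,axis=0).round()); return q
red=lambda i:(i[...,0]>90)&(i[...,0]>2*i[...,1])
for n in('top','side'):
    print('wing');q=rg(n,.6,.68,.08,.16,.048,.09);print(np.histogram(q[:,2],bins=range(48,80,4)))
    print('arrow');q=rg(n,.6,.68,.08,.16,.048,.09,red);print(q.mean(0))
    print('acryl');q=rg(n,.39,.5,-.31,-.14,.1,.16);print(np.histogram(q[:,2],bins=range(100,160,5)))
    print('driver');rg(n,.55,.8,-.2,-.1,.003,.04)
    q=rg(n,.54,.82,0,.28,.033,.0405);r=cv2.minAreaRect(q[:,:2].astype(np.float32));print('dock',r)
    q=rg(n,.37,.55,-.32,-.12,.033,.0405);r=cv2.minAreaRect(q[:,:2].astype(np.float32));print('mod',r)
to([.638,.118,.15],54)
E
```

```text
wing
top 157 lo [618. 104.  49.] hi [658. 132.  69.]
(array([10, 14, 14, 36, 74,  9,  0]), array([48, 52, 56, 60, 64, 68, 72, 76]))
arrow
top 20 lo [623. 121.  63.] hi [637. 129.  68.]
[630.01290852 124.66831569  65.46938634]
acryl
top 1473 lo [ 410. -286.  101.] hi [ 475. -151.  145.]
(array([ 76,  67,  92, 201, 151,  64, 190, 308, 313,  11,   0]), array([100, 105, 110, 115, 120, 125, 130, 135, 140, 145, 150, 155]))
driver
top 744 lo [ 563. -195.    3.] hi [ 790. -103.   28.]
top 4774 lo [577.  36.  33.] hi [782. 247.  40.]
dock ((682.2766723632812, 141.80462646484375), (174.42547607421875, 180.22218322753906), 28.317398071289062)
top 2017 lo [ 395. -302.   33.] hi [ 529. -145.   40.]
mod ((462.543212890625, -223.58792114257812), (150.13967895507812, 120.86129760742188), 80.24308013916016)
wing
side 120 lo [622.  98.  48.] hi [662. 127.  70.]
(array([21, 19, 17, 21, 30, 12,  0]), array([48, 52, 56, 60, 64, 68, 72, 76]))
arrow
side 10 lo [624. 116.  66.] hi [637. 126.  70.]
[630.46935503 120.72930212  67.49969345]
acryl
side 928 lo [ 411. -293.  101.] hi [ 478. -156.  145.]
(array([ 64,  51,  60, 101, 120,  32,  92, 186, 204,  18,   0]), array([100, 105, 110, 115, 120, 125, 130, 135, 140, 145, 150, 155]))
driver
side 639 lo [ 554. -196.    3.] hi [ 791. -103.   28.]
side 1407 lo [578.  28.  34.] hi [793. 230.  40.]
dock ((685.693603515625, 140.42495727539062), (176.79116821289062, 185.8612060546875), 28.199819564819336)
side 1594 lo [ 398. -305.   34.] hi [ 531. -156.   40.]
mod ((464.6375427246094, -224.48388671875), (154.1112823486328, 119.97543334960938), 79.9955062866211)
turn [-0.1 -0.  15.8] shift [-558.4 -293.7   99.5]
```

Both views agree: the cam axis is at about (638,118) with the wing top at about 67 mm, and the arrow points along 144°. That puts the cam at about 64°. I'll move over the wing now.

Emit:
{"fn": "move_arm", "kwargs": {
  "rows": [
    [0,0,1,-10,-10,0,0],
    [0,0,2,-35,-34,0,0],
    [0,0,3,-62,-61,0,0],
    [0,0,4,-90,-88,0,0],
    [0,0,5,-118,-115,0,0],
    [0,0,6,-146,-142,0,0],
    [0,0,7,-174,-169,0,0],
    [0,0,8,-202,-197,0,0],
    [0,0,10,-230,-224,0,0],
    [0,0,12,-258,-251,0,0],
    [0,0,14,-285,-278,0,0],
    [0,0,16,-307,-299,0,0]
  ]
}}

```text
t: 1.15
tcp_pos: [0.4011, 0.1979, 0.25]
tool_rot: [0.312, 0.95, -0.0, 0.0]
force: [1.0, 0.2, -0.3]
finger_gap: 0.995
gripper_force: 0.0
```

Emit:
{"fn": "move_arm", "kwargs": {
  "rows": [
    [0,0,0,-8,-2,0,0],
    [0,0,0,-30,-8,5,0],
    [0,0,0,-60,-16,15,0],
    [0,0,0,-90,-24,28,0],
    [0,0,0,-120,-32,40,0],
    [0,0,0,-150,-40,55,0],
    [0,0,0,-180,-48,68,0],
    [0,0,0,-205,-55,80,0],
    [0,0,0,-228,-61,92,0],
    [0,0,0,-240,-64,99,0],
    [0,0,0,-243,-64,100,0],
    [0,0,0,-243,-64,100,0]
  ]
}}

```text
t: 2.15
tcp_pos: [0.5587, 0.0055, 0.1495]
tool_rot: [0.311, 0.951, 0.0, -0.001]
force: [0.5, 0.2, -0.5]
finger_gap: 1.001
gripper_force: 0.0
```

```bash
python3 - <<'E'
from h import *
s=snap('wrist','w1.png')
to([.638,.118,.064],54)
C=cloud(s).reshape(-1,3);c=C[(abs(C[:,2]-.065)<.007)&(abs(C[:,0]-.638)<.035)&(abs(C[:,1]-.118)<.035)]*1000
r=cv2.minAreaRect(c[:,:2].astype(np.float32));print(len(c),r,cv2.boxPoints(r))
E
```

```text
turn [-0.  -0.1 -0.1] shift [  1.3 137.4  85.9]
1824 ((639.1472778320312, 117.67253112792969), (11.411109924316406, 45.7821159362793), 57.71381378173828) [[616.7478   125.076324]
 [655.45154  100.62188 ]
 [661.54675  110.26874 ]
 [622.843    134.72318 ]]
```

View pics/w1.png

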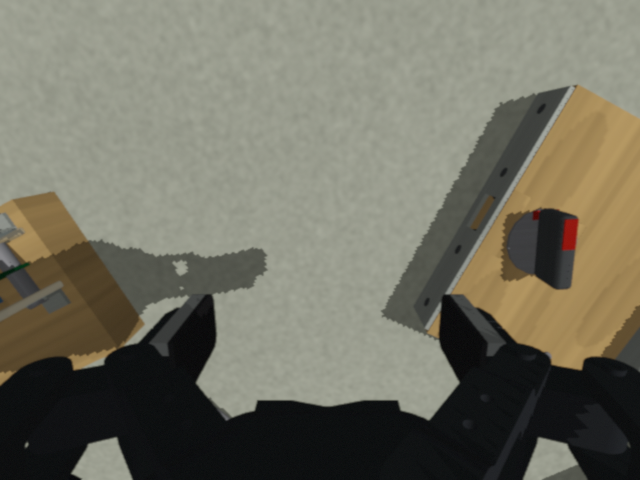

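The wrist view shows the wing at (557,248) with its red end at upper right, refined to an axis of about 147.5° and a centre of about (639,118). I'm moving over it and descending.

Emit:
{"fn": "move_arm", "kwargs": {
  "rows": [
    [0,0,0,0,10,0,0],
    [0,0,-1,0,35,0,0],
    [0,0,-2,1,65,0,0],
    [0,0,-3,1,95,0,0],
    [0,0,-3.5,1,120,5,0],
    [0,0,-3.5,1,135,15,0],
    [0,0,-3.5,1,138,30,0],
    [0,0,-3.5,1,138,48,0],
    [0,0,-3.5,1,138,65,0],
    [0,0,-3.5,1,138,78,0],
    [0,0,-3.5,1,138,85,0.1],
    [0,0,-3.5,1,138,86,0.2]
  ]
}}

```text
t: 3.2
tcp_pos: [0.6377, 0.1173, 0.0622]
tool_rot: [0.281, 0.96, -0.001, -0.002]
force: [0.2, 0.4, 0.7]
finger_gap: 0.808
gripper_force: 0.0
```

```bash
python3 -c "
from h import *
to([.6385,.118,.064],57.5);s=readout.sense();print(s['force'],s['ft_torque'])"
```

```text
turn [-0.1 -0.2 -0.1] shift [-0.3  1.  -1.8]
[0.22825738 0.35899322 0.68558053] [ 0.05133955  0.00091044 -0.00111235]
```

Emit:
{"fn": "move_arm", "kwargs": {
  "rows": [
    [0,0,0,0,1,-2,0.5],
    [0,0,0,0,1,-2,1],
    [0,0,0,0,1,-2,1],
    [0,0,0,0,1,-2,1],
    [0,0,0,0,1,-2,1],
    [0,0,0,0,1,-2,1],
    [0,0,0,0,1,-2,1],
    [0,0,0,0,1,-2,1]
  ],
  "squeeze": 40
}}

```text
t: 3.87
tcp_pos: [0.6407, 0.1181, 0.0671]
tool_rot: [0.281, 0.96, 0.0, 0.001]
force: [-1.2, -0.1, 6.3]
finger_gap: 0.117
gripper_force: 41.4
```

```bash
python3 -c "
from h import *
to([.6385,.118,.064],57.5);s=readout.sense();print(s['force'],s['ft_torque'],s['q'])"
```

```text
turn [ 0.1  0.1 -0.1] shift [ 1.8 -1.3  3.1]
[-1.24783337 -0.07520808  6.2593509 ] [0.00682901 0.16045825 0.05263206] [ 1.10768381e-02  7.92758544e-01  1.48802527e+00  1.49794109e-06
  8.59080631e-01 -9.89920959e-01]
```

Emit:
{"fn": "move_arm", "kwargs": {
  "rows": [
    [0,0,0,0,0,-3,1],
    [0,0,-5,0,0,-3,1],
    [0,0,-10,0,0,-3,1],
    [0,0,-16,0,0,-3,1],
    [0,0,-22,0,0,-3,1],
    [0,0,-28,0,0,-3,1],
    [0,0,-34,0,0,-3,1],
    [0,0,-40,0,0,-3,1],
    [0,0,-46,0,0,-3,1],
    [0,0,-51,0,0,-3,1],
    [0,0,-56,0,0,-3,1],
    [0,0,-59,0,0,-3,1]
  ]
}}

```text
t: 4.87
tcp_pos: [0.6407, 0.1184, 0.0672]
tool_rot: [-0.229, 0.973, 0.0, 0.001]
force: [4.4, 2.3, -9.3]
finger_gap: 0.117
gripper_force: 41.4
```

```bash
python3 -c "
from h import *
to([.6385,.118,.067],118.3);s=readout.sense();print(s['force'],s['ft_torque'],s['q'])"
```

```text
turn [ 0.   0.1 -1.8] shift [2.2 0.6 0.2]
[ 4.40333476  2.28231861 -9.2910686 ] [ 0.286366   -0.71978721 -0.10630891] [ 1.11692254e-02  7.92723396e-01  1.48751985e+00  1.32732858e-03
  8.60308009e-01 -2.02288504e+00]
```

Emit:
{"fn": "move_arm", "kwargs": {
  "rows": [
    [0,0,0,0,0,1.5,1],
    [0,0,0,0,0,1.5,0.5],
    [0,0,0,0,0,1,0.3],
    [0,0,0,0,0,0,0],
    [0,0,0,0,0,-10,0],
    [0,0,0,0,0,-40,0],
    [0,0,0,0,0,-80,0],
    [0,0,0,0,0,-120,0],
    [0,0,0,0,0,-155,0],
    [0,0,0,0,0,-175,0],
    [0,0,0,0,0,-180,0],
    [0,0,0,0,0,-180,0]
  ]
}}

```text
t: 5.87
tcp_pos: [0.6409, 0.118, 0.252]
tool_rot: [-0.228, 0.974, -0.001, 0.002]
force: [0.1, 0.1, 0.5]
finger_gap: 0.998
gripper_force: 0.0
```

```bash
python3 -c "
from h import *
import pickle
to([.4428,-.2203,.24],-9.7);print(readout.sense()['q'])
a=snap('top');b=snap('wrist');pickle.dump((a,b),open('s1.pkl','wb'))
for s in(a,b):
  C=cloud(s).reshape(-1,3);c=C[(abs(C[:,2]-.065)<.007)&(abs(C[:,0]-.638)<.035)&(abs(C[:,1]-.118)<.035)]*1000
  if len(c)>20:r=cv2.minAreaRect(c[:,:2].astype(np.float32));print(len(c),r,cv2.boxPoints(r).tolist())
"
```

```text
turn [  0.2   0.3 126. ] shift [ 327.6 -215.3   11. ]
[ 1.09904240e-02  5.60289311e-01  1.36295233e+00 -1.39141473e-04
  1.21329619e+00 -2.01932080e+00]
116 ((638.5463256835938, 118.12973022460938), (46.032020568847656, 10.281929969787598), 27.290924072265625) [[615.7350463867188, 112.14541625976562], [620.4494018554688, 103.00796508789062], [661.3576049804688, 124.11404418945312], [656.6432495117188, 133.25149536132812]]
701 ((639.4000244140625, 118.07844543457031), (45.51036834716797, 10.974212646484375), 26.55293083190918) [[616.5921630859375, 112.81465911865234], [621.4979248046875, 102.99799346923828], [662.2078857421875, 123.34223175048828], [657.3021240234375, 133.15890502929688]]
```

Emit:
{"fn": "move_arm", "kwargs": {
  "rows": [
    [0,0,6,10,-7,0,0],
    [0,0,13,36,-24,0,0],
    [0,0,20,68,-45,0,0],
    [0,0,27,100,-66,0,0],
    [0,0,34,132,-87,0,0],
    [0,0,41,164,-108,0,0],
    [0,0,48,196,-129,0,0],
    [0,0,55,228,-150,0,0],
    [0,0,62,260,-171,0,0],
    [0,0,69,290,-191,0,0],
    [0,0,76,315,-207,0,0],
    [0,0,82,328,-215,0,0]
  ]
}}

```text
t: 6.97
tcp_pos: [0.4387, -0.2221, 0.2468]
tool_rot: [0.471, 0.882, -0.0, -0.003]
force: [0.8, 0.4, 0.2]
finger_gap: 1.001
gripper_force: 0.0
```

```bash
python3 -c "
from h import *
to([.4435,-.2205,.128],-9.7);print(readout.sense()['q'])
s=snap('wrist');C=cloud(s).reshape(-1,3);C=C[(C[:,0]>.37)&(C[:,0]<.56)&(C[:,1]<-.12)&(C[:,1]>-.33)]
for z0,z1 in((.034,.041),(.137,.147)):
  c=C[(C[:,2]>z0)&(C[:,2]<z1)]*1000
  if len(c)>9:r=cv2.minAreaRect(c[:,:2].astype(np.float32));print(len(c),r,cv2.boxPoints(r).tolist())
"
```

```text
turn [-0.2 -0.2 43.5] shift [ -1.9   5.1 118.8]
[-6.95612963e-01  3.55511697e-01  1.76014939e+00 -1.29461762e-03
  1.03089097e+00 -1.28554564e+00]
7405 ((463.3157043457031, -224.30801391601562), (150.35479736328125, 120.53572082519531), 80.15840911865234) [[391.0850830078125, -288.0778503417969], [509.84698486328125, -308.6803894042969], [535.5463256835938, -160.53817749023438], [416.784423828125, -139.93563842773438]]
4141 ((443.3490295410156, -220.81997680664062), (139.95811462402344, 51.6702880859375), 80.17892456054688) [[405.9560241699219, -285.36676025390625], [456.8691101074219, -294.1802673339844], [480.7420349121094, -156.273193359375], [429.8289489746094, -147.45968627929688]]
```

Emit:
{"fn": "move_arm", "kwargs": {
  "rows": [
    [0,0,7,-1,2,0,0],
    [0,0,14,-2,4,5,0],
    [0,0,21,-2,5,10,0],
    [0,0,28,-2,5,15,0],
    [0,0,35,-2,5,20,0],
    [0,0,41,-2,5,30,0],
    [0,0,43.5,-2,5,45,0],
    [0,0,43.5,-2,5,65,0],
    [0,0,43.5,-2,5,85,0],
    [0,0,43.5,-2,5,103,0],
    [0,0,43.5,-2,5,115,0],
    [0,0,43.5,-2,5,118,0]
  ]
}}

```text
t: 8.02
tcp_pos: [0.4447, -0.2168, 0.1275]
tool_rot: [0.761, 0.649, -0.001, -0.004]
force: [-0.0, 0.5, -0.1]
finger_gap: 0.999
gripper_force: 0.0
```

```bash
python3 -c "
from h import *
to([.4435,-.2207,.128],-9.8);print(readout.sense()['force'])
"
```

```text
turn [-0.4 -0.3  0.7] shift [-4.1 -0.5 -0.5]
[-0.02164077  0.53186524 -0.13338729]
```

Emit:
{"fn": "move_arm", "kwargs": {
  "rows": [
    [-0.3,-0.3,0.7,-4,-0.5,-0.5,0],
    [-0.3,-0.3,0.7,-4,-0.5,-0.5,0.3],
    [-0.3,-0.3,0.7,-4,-0.5,-0.5,0.45],
    [-0.3,-0.3,0.7,-4,-0.5,-0.5,0.6],
    [-0.3,-0.3,0.7,-4,-0.5,-0.5,0.8],
    [-0.3,-0.3,0.7,-4,-0.5,-0.5,1],
    [-0.3,-0.3,0.7,-4,-0.5,-0.5,1],
    [-0.3,-0.3,0.7,-4,-0.5,-0.5,1],
    [-0.3,-0.3,0.7,-4,-0.5,-0.5,1]
  ],
  "squeeze": 45
}}

```text
t: 8.77
tcp_pos: [0.4448, -0.2225, 0.1322]
tool_rot: [0.765, 0.644, -0.001, 0.003]
force: [-4.9, 0.1, 6.3]
finger_gap: 0.526
gripper_force: 52.1
```

```bash
python3 -c "
from h import *
s=readout.sense();print(s['force'],s['ft_torque'])
th=28.3
u=np.array([np.cos(np.radians(th)),np.sin(np.radians(th))])
F=np.array([.607,.1008]) # dock face
for b in (.125+.08,.045+.08,.004+.08): g=F-b*u;print(b,g)
to([.42,-.21,.128],-9.8)
"
```

```text
[-4.88640146  0.11973223  6.30205637] [0.02983547 0.51006228 0.04328667]
0.20500000000000002 [0.42650214 0.00361192]
0.125 [0.49694033 0.04153897]
0.084 [0.5330399  0.06097659]
turn [ 0.2  0.3 -0. ] shift [  8.1 -26.6   4. ]
```

Emit:
{"fn": "move_arm", "kwargs": {
  "rows": [
    [0,0,0,0,0,-2,1],
    [0,0,0,2,-5,-2,1],
    [0,0,0,6,-12,-2,1],
    [0,0,0,11,-20,-2,1],
    [0,0,0,18,-28,-2,1],
    [0,0,-1,29,-31,-2,1],
    [0,0,-3,43,-33,-2,1],
    [0,0,-5,58,-35,-2,1],
    [0,0,-8,74,-37,-2,1],
    [0,0,-11,90,-38,-2,1],
    [0,0,-14,106,-39,-2,1],
    [0,0,-16,117,-40,-2,1]
  ]
}}

```text
t: 9.77
tcp_pos: [0.4254, -0.0983, 0.1326]
tool_rot: [0.667, 0.745, -0.001, 0.003]
force: [-0.1, -0.3, -8.3]
finger_gap: 0.528
gripper_force: 50.3
```

```bash
python3 -c "
from h import *
s=readout.sense();print(s['force'],s['ft_torque']);to([.44,.012,.132],28.3)
"
```

```text
[-0.07773865 -0.32917836 -8.31634809] [-0.14461852  0.2526583  -0.0757433 ]
turn [  0.1   0.3 -21.9] shift [1.08e+02 2.68e+01 1.00e-01]
```

Emit:
{"fn": "move_arm", "kwargs": {
  "rows": [
    [0,0,-1,6,2,0,1],
    [0,0,-3,16,4,0,1],
    [0,0,-5,28,7,0,1],
    [0,0,-7,40,10,0,1],
    [0,0,-10,52,13,0,1],
    [0,0,-13,65,16,0,1],
    [0,0,-16,78,19,0,1],
    [0,0,-19,90,22,0,1],
    [0,0,-21,100,25,0,1],
    [0,0,-22,106,26.5,0,1],
    [0,0,-22,108,27,0,1],
    [0,0,-22,108,27,0.5,1]
  ]
}}

```text
t: 10.77
tcp_pos: [0.4422, 0.0096, 0.1322]
tool_rot: [0.514, 0.858, -0.001, 0.004]
force: [-2.1, 0.1, 8.0]
finger_gap: 0.529
gripper_force: 52.3
```

```bash
cat > m.py <<'E'
from h import *
import sys
print({k:np.round(v,3) for k,v in readout.sense().items() if k in('tcp_pos','force','ft_torque')})
for n in('top','wrist'):
  s=snap(n,sys.argv[1]+n+'.png' if len(sys.argv)>1 else None);C=cloud(s);im=s['img'].astype(int)
  wood=(C[...,2]>.034)&(C[...,2]<.0415)
  u=np.array([np.cos(np.radians(28.3)),np.sin(np.radians(28.3))]);F=np.array([.607,.1008]);v=np.array([-u[1],u[0]])
  X=(C[...,:2]-F)@u*1000;Y=(C[...,:2]-F)@v*1000
  for nm,lo,hi in(('mod',-260,-14),('dock',-5,175)):
    m=wood&(X>lo)&(X<hi)&(abs(Y)<120)
    q=np.c_[X[m],Y[m]].astype(np.float32)
    if len(q)>50:
      r=cv2.minAreaRect(q);print(n,nm,len(q),np.round(cv2.boxPoints(r),1).tolist(),round(r[2],2))
  m=(C[...,2]>.138)&(C[...,2]<.149)&(X>-200)&(X<-40)&(abs(Y)<90);q=np.c_[X[m],Y[m]].astype(np.float32)
  if len(q)>50:r=cv2.minAreaRect(q);print(n,'acryl',np.round(r[0],1),r[1],round(r[2],2))
  m=(C[...,2]>.012)&(C[...,2]<.029)&(X>-80)&(X<-3)&(abs(Y)<30);q=np.c_[X[m],Y[m]]
  if len(q)>5:print(n,'stud',len(q),q.min(0).round(1),q.max(0).round(1),np.median(q,axis=0).round(1))
E
python3 m.py a
```

```text
{'tcp_pos': array([0.442, 0.01 , 0.132]), 'force': array([-2.123,  0.139,  7.965]), 'ft_torque': array([ 0.614, -0.251,  0.125])}
top mod 93 [[-240.3000030517578, -69.5999984741211], [-122.30000305175781, -108.0999984741211], [-111.0999984741211, -73.9000015258789], [-229.10000610351562, -35.400001525878906]] 71.95
top dock 4749 [[-1.7000000476837158, 90.5], [-1.600000023841858, -89.69999694824219], [172.39999389648438, -89.5999984741211], [172.3000030517578, 90.5999984741211]] 0.03
wrist mod 14499 [[-223.39999389648438, 74.5999984741211], [-223.10000610351562, -74.9000015258789], [-108.0999984741211, -74.69999694824219], [-108.5, 74.9000015258789]] 0.14
wrist dock 2736 [[-13.5, 15.0], [0.5, -93.0], [21.799999237060547, -90.19999694824219], [7.800000190734863, 17.799999237060547]] 7.39
wrist acryl [-168.6   21. ] (34.86722183227539, 93.09194946289062) 18.1
wrist stud 60 [-80.   -5.8] [-77.3   5.8] [-78.9   1.4]
```

View pics/atop.png

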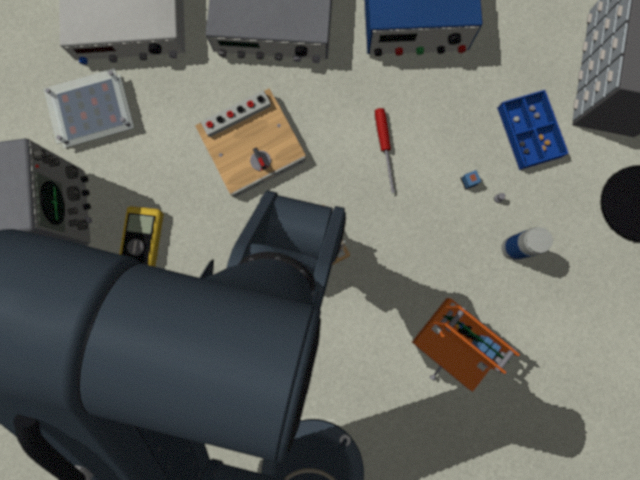

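The top view shows the wing aligned with the joint at (260,158) and the bystanders in place. The module is square to the dock, on axis, with its face about 107 mm out. I'm sliding it in.

Emit:
{"fn": "move_arm", "kwargs": {
  "rows": [
    [0,0,0,0,0,-0.4,1],
    [0,0,0,0,5,-0.4,1],
    [0,0,0,0,13,-0.4,1],
    [0,0,0,0,21,-0.4,1],
    [0,0,0,0,29,-0.4,1],
    [0,0,0,0,37,-0.4,1],
    [0,0,0,0,45,-0.4,1],
    [0,0,0,0,52,-0.4,1],
    [0,0,0,0,58,-0.4,1],
    [0,0,0,0,62,-0.4,1],
    [0,0,0,0,64,-0.4,1],
    [0,0,0,0,65,-0.4,1]
  ]
}}

```text
t: 11.87
tcp_pos: [0.4936, 0.0387, 0.1333]
tool_rot: [0.513, 0.858, -0.006, -0.001]
force: [-14.2, -8.4, 22.7]
finger_gap: 0.531
gripper_force: 54.1
```

```bash
python3 m.py b; python3 -c "
from h import *
to([.53304,.06097,.132],28.3)"
```

```text
{'tcp_pos': array([0.494, 0.039, 0.133]), 'force': array([-14.16 ,  -8.352,  22.65 ]), 'ft_torque': array([-1.363,  2.109, -0.066])}
top mod 202 [[-172.6999969482422, -73.0], [-105.69999694824219, -73.5], [-105.30000305175781, -18.600000381469727], [-172.1999969482422, -18.100000381469727]] 89.57
top dock 3645 [[-1.5, -89.30000305175781], [171.3000030517578, -91.19999694824219], [173.3000030517578, 90.4000015258789], [0.5, 92.30000305175781]] 89.37
top acryl [-150.4  -52.7] (21.59465980529785, 31.807796478271484) 40.35
wrist mod 14333 [[-165.6999969482422, 76.0], [-165.39999389648438, -74.30000305175781], [-50.5, -74.0999984741211], [-50.900001525878906, 76.30000305175781]] 0.12
wrist dock 24995 [[-30.799999237060547, 82.4000015258789], [8.199999809265137, -104.5999984741211], [78.69999694824219, -89.9000015258789], [39.70000076293945, 97.19999694824219]] 11.8
wrist acryl [-129.6   21. ] (99.49870300292969, 72.75545501708984) 89.99
wrist stud 507 [-45.8  -5.3] [-20.    7.4] [-27.    1.5]
turn [-0.6  0.2 -0.1] shift [ 1.  45.3  0.8]
```

View pics/bwrist.png

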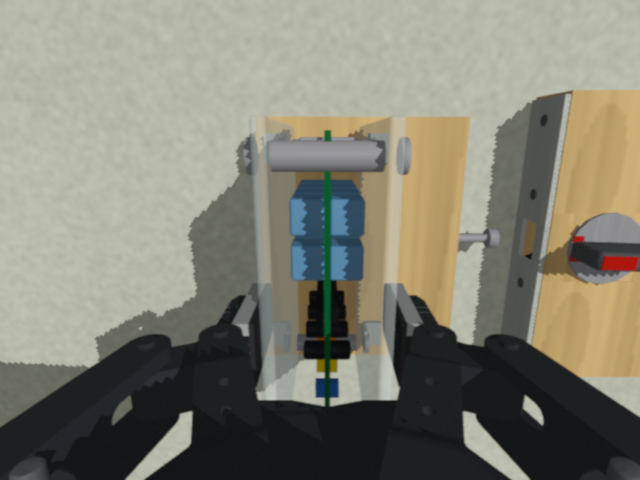

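The stud points at the entry opening, which is at (530,240) in the wrist image. The tool is pressing down with about 22 N, so I'll relieve that before continuing.

Emit:
{"fn": "move_arm", "kwargs": {
  "rows": [
    [0,0,0,0,0,-1,1],
    [0,0,0,0,0,-2,1],
    [0,0,0,0,0,-2,1],
    [0,0,0,0,0,-2,1]
  ]
}}

```text
t: 12.3
tcp_pos: [0.4986, 0.04, 0.1332]
tool_rot: [0.514, 0.858, -0.002, 0.003]
force: [0.2, 0.6, -7.6]
finger_gap: 0.527
gripper_force: 50.4
```

```bash
python3 m.py|grep -v dock
```

```text
{'tcp_pos': array([0.499, 0.04 , 0.133]), 'force': array([ 0.175,  0.636, -7.581]), 'ft_torque': array([-0.012,  0.169,  0.032])}
top mod 204 [[-166.6999969482422, -74.19999694824219], [-101.19999694824219, -74.30000305175781], [-101.0, -20.200000762939453], [-166.60000610351562, -20.100000381469727]] 89.88
top acryl [-147.7  -52.9] (18.709875106811523, 29.099180221557617) 34.29
wrist mod 14336 [[-159.39999389648438, 74.9000015258789], [-159.1999969482422, -75.5], [-44.70000076293945, -75.30000305175781], [-44.900001525878906, 75.0999984741211]] 0.08
wrist acryl [-124.4   20.3] (99.46117401123047, 72.52601623535156) 88.94
wrist stud 503 [-39.3  -6.4] [-13.9   6. ] [-21.    0.5]
```

Emit:
{"fn": "move_arm", "kwargs": {
  "rows": [
    [0,0,0,0,2,0.2,1],
    [0,0,0,0,5,0.2,1],
    [0,0,0,0,9,0.2,1],
    [0,0,0,0,13,0.2,1],
    [0,0,0,0,17,0.2,1],
    [0,0,0,0,21,0.2,1],
    [0,0,0,0,25,0.2,1],
    [0,0,0,0,28,0.2,1],
    [0,0,0,0,31,0.2,1],
    [0,0,0,0,33,0.2,1],
    [0,0,0,0,34,0.2,1],
    [0,0,0,0,34,0.2,1]
  ]
}}

```text
t: 13.4
tcp_pos: [0.5291, 0.0563, 0.1339]
tool_rot: [0.514, 0.858, -0.001, 0.003]
force: [-0.6, 0.6, -8.1]
finger_gap: 0.53
gripper_force: 50.4
```

```bash
python3 m.py|grep -v dock
```

```text
{'tcp_pos': array([0.529, 0.056, 0.134]), 'force': array([-0.568,  0.603, -8.053]), 'ft_torque': array([-0.148,  0.191, -0.015])}
top mod 208 [[-166.0, -36.400001525878906], [-97.69999694824219, -108.5999984741211], [-61.099998474121094, -74.0], [-129.39999389648438, -1.7999999523162842]] 43.42
top acryl [-100.8  -60.1] (28.376094818115234, 58.35755157470703) 48.51
wrist mod 13211 [[-124.69999694824219, 74.69999694824219], [-124.69999694824219, -75.5], [-14.0, -75.5], [-14.0, 74.69999694824219]] 0.0
wrist acryl [-90.3  19.7] (100.25581359863281, 72.62749481201172) 89.48
wrist stud 25 [-4.7 -2.6] [-3.   2.6] [-3.8  0.1]
```

Emit:
{"fn": "move_arm", "kwargs": {
  "rows": [
    [0,0,0,0,1,0.3,1],
    [0,0,0,0,2,0.3,1],
    [0,0,0,0,3,0.3,1],
    [0,0,0,0,4,0.3,1],
    [0,0,0,0,4,0.3,1]
  ]
}}

```text
t: 13.92
tcp_pos: [0.5328, 0.0582, 0.1336]
tool_rot: [0.514, 0.858, -0.001, 0.004]
force: [-0.4, -0.1, -8.5]
finger_gap: 0.534
gripper_force: 50.4
```

Emit:
{"fn": "move_arm", "kwargs": {
  "rows": [
    [0,0,0,0,1,0,1],
    [0,0,0,0,2,0,1],
    [0,0,0,0,2,0,1]
  ]
}}

```text
t: 14.17
tcp_pos: [0.5345, 0.0591, 0.1336]
tool_rot: [0.514, 0.858, -0.001, 0.004]
force: [-0.2, 0.0, -7.9]
finger_gap: 0.531
gripper_force: 50.4
```

Emit:
{"fn": "move_arm", "kwargs": {
  "rows": [
    [0,0,0,0,1,0,1],
    [0,0,0,0,2,0,1],
    [0,0,0,0,2,0,1]
  ]
}}

```text
t: 14.42
tcp_pos: [0.5358, 0.06, 0.1335]
tool_rot: [0.514, 0.858, -0.002, 0.003]
force: [0.9, 0.9, -8.0]
finger_gap: 0.529
gripper_force: 50.4
```

Emit:
{"fn": "move_arm", "kwargs": {
  "rows": [
    [0,0,0,0,1,0,1],
    [0,0,0,0,2,0,1],
    [0,0,0,0,2,0,1]
  ]
}}

```text
t: 14.67
tcp_pos: [0.5363, 0.0606, 0.1334]
tool_rot: [0.514, 0.858, -0.003, 0.002]
force: [-2.7, -1.5, -6.3]
finger_gap: 0.528
gripper_force: 50.6
```

```bash
python3 m.py|grep -v dock
```

```text
{'tcp_pos': array([0.536, 0.061, 0.133]), 'force': array([-2.749, -1.506, -6.301]), 'ft_torque': array([-0.739,  1.006, -0.086])}
top mod 223 [[-158.6999969482422, -35.400001525878906], [-86.9000015258789, -109.4000015258789], [-50.900001525878906, -74.4000015258789], [-122.80000305175781, -0.4000000059604645]] 44.17
top acryl [-92.7 -58.3] (30.30159568786621, 60.262027740478516) 47.86
wrist mod 10339 [[-115.4000015258789, 74.5], [-115.4000015258789, -75.5999984741211], [-14.0, -75.5999984741211], [-14.0, 74.5]] 0.0
wrist acryl [-81.5  20.5] (99.30461120605469, 72.7513198852539) 89.17
```

Emit:
{"fn": "move_arm", "kwargs": {
  "rows": [
    [0,0,0,0,1,0.5,1],
    [0,0,0,0,2,1,1],
    [0,0,0,0,3,1,1],
    [0,0,0,0,3,1,1],
    [0,0,0,0,3,1,1]
  ]
}}

```text
t: 15.18
tcp_pos: [0.537, 0.0608, 0.1333]
tool_rot: [0.514, 0.858, -0.005, 0.001]
force: [-9.1, -7.3, 3.6]
finger_gap: 0.53
gripper_force: 51.9
```

```bash
python3 - <<'E'
from h import *
st=readout.sense();print(st['force'],st['ft_torque'])
s=snap('wrist','c.png');p=P(s)
F=np.r_[.607,.1008,.038,1];a=p@F;px=a[:2]/a[2];print(px)
u,v=px.astype(int);im=s['img'][max(v-130,0):v+130,max(u-160,0):u+160]
cv2.imwrite('pics/cc.png',cv2.resize(im,None,fx=2.3,fy=2.3,interpolation=2)[:600,:800,::-1])
E
```

```text
[-9.08466431 -7.30099893  3.57680521] [-1.58194361  2.00598159 -0.13765169]
[461.99911104 245.33298621]
```

View pics/cc.png

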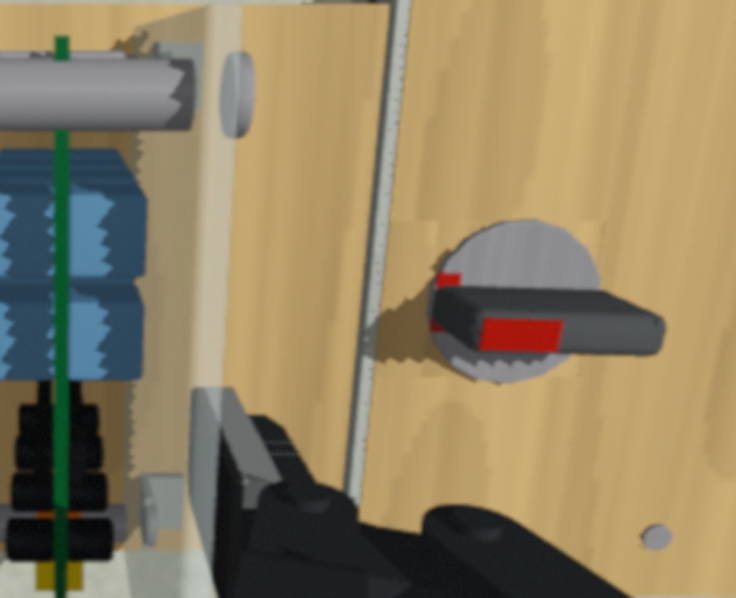

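The crop shows the board standing square to the edge plate with a thin, even gap of about 2.5 mm at (370,330). The push is resisted with about 12 N without advancing, so the stud is home. I'm releasing now.

Emit:
{"fn": "move_arm", "kwargs": {
  "rows": [
    [0,0,0,0,-1,0,1],
    [0,0,0,0,-2,0,1],
    [0,0,0,0,-2,0,1],
    [0,0,0,0,-2,0,0.35],
    [0,0,0,0,-2,0,0.2],
    [0,0,0,0,-2,0,0],
    [0,0,0,0,-2,0,0],
    [0,0,0,0,-2,-10,0],
    [0,0,0,0,-2,-35,0],
    [0,0,0,0,-2,-70,0],
    [0,0,0,0,-2,-100,0],
    [0,0,0,0,-2,-115,0]
  ]
}}

```text
t: 16.23
tcp_pos: [0.5405, 0.0623, 0.2525]
tool_rot: [0.514, 0.858, 0.001, 0.007]
force: [1.1, -0.3, -0.4]
finger_gap: 1.007
gripper_force: 0.0
```

```bash
python3 m.py; python3 -c "
from h import *
to([.640,.1183,.15],117.3)"
```

```text
{'tcp_pos': array([0.54 , 0.062, 0.252]), 'force': array([ 1.099, -0.288, -0.428]), 'ft_torque': array([-0.005, -0.04 ,  0.049])}
top mod 502 [[-124.80000305175781, 49.400001525878906], [-124.5999984741211, -74.69999694824219], [-14.100000381469727, -74.5], [-14.199999809265137, 49.5]] 0.06
top dock 680 [[-5.900000095367432, 89.19999694824219], [-1.7999999523162842, -92.9000015258789], [173.10000610351562, -89.0], [168.89999389648438, 93.19999694824219]] 1.3
top acryl [-84.6 -22.2] (93.3260726928711, 51.1412239074707) 89.9
wrist mod 9546 [[-123.5, -75.69999694824219], [-14.100000381469727, -76.0999984741211], [-13.600000381469727, 74.5999984741211], [-123.0, 75.0]] 89.8
wrist dock 28729 [[-5.199999809265137, -90.80000305175781], [173.1999969482422, -91.0999984741211], [173.5, 89.5], [-4.900000095367432, 89.69999694824219]] 89.92
wrist acryl [-83.2  -0.4] (139.52337646484375, 51.39659118652344) 89.75
turn [ -0.1   1.  -89.1] shift [  3.9 113.  103. ]
```

Emit:
{"fn": "move_arm", "kwargs": {
  "rows": [
    [0,0,-7,0,3,0,0],
    [0,0,-14,1,14,0,0],
    [0,0.2,-21,1,26,0,0],
    [0,0.3,-28,2,38,0,0],
    [0,0.4,-35,2,50,0,0],
    [0,0.5,-42,2,62,0,0],
    [0,0.6,-49,3,74,0,0],
    [0,0.7,-56,3,86,0,0],
    [0,0.8,-63,4,97,5,0],
    [0,0.9,-70,4,106,10,0],
    [0,1,-77,4,111,20,0],
    [0,1,-84,4,113,30,0]
  ]
}}

```text
t: 17.33
tcp_pos: [0.6365, 0.1193, 0.2163]
tool_rot: [-0.195, 0.981, 0.001, -0.005]
force: [0.2, 0.3, -0.4]
finger_gap: 0.997
gripper_force: 0.0
```

```bash
python3 -c "
from h import *
to([.640,.1183,.067],117.3)"
```

```text
turn [ 0.2 -0.6 -4.8] shift [ -4.3  -2.8 149.3]
```

Emit:
{"fn": "move_arm", "kwargs": {
  "rows": [
    [0,0,-3,-3,-2,5,0],
    [0.2,-0.5,-4.8,-4,-3,20,0],
    [0.2,-0.5,-4.8,-4,-3,45,0],
    [0.2,-0.5,-4.8,-4,-3,70,0],
    [0.2,-0.5,-4.8,-4,-3,95,0],
    [0.2,-0.5,-4.8,-4,-3,118,0],
    [0.2,-0.5,-4.8,-4,-3,135,0],
    [0.2,-0.5,-4.8,-4,-3,145,0.1],
    [0.2,-0.5,-4.8,-4,-3,148,0.2],
    [0.2,-0.5,-4.8,-4,-3,149,0.3],
    [0.2,-0.5,-4.8,-4,-3,149,0.4],
    [0.2,-0.5,-4.8,-4,-3,149,0.4]
  ]
}}

```text
t: 18.33
tcp_pos: [0.6401, 0.1174, 0.0698]
tool_rot: [-0.233, 0.972, -0.0, 0.001]
force: [-1.4, -0.2, 0.6]
finger_gap: 0.599
gripper_force: 0.0
```

```bash
python3 -c "
from h import *
to([.640,.1183,.067],117.3)
s=readout.sense();print(s['force'],s['ft_torque'],s['q'][5])"
```

```text
turn [-0.   0.1 -0.4] shift [-0.3  0.8  2.8]
[-1.40137304 -0.19944706  0.55942422] [-0.00275814 -0.00321458 -0.02389546] -2.0308650523769374
```

Emit:
{"fn": "move_arm", "kwargs": {
  "rows": [
    [0,0,0,0,0.8,2,0.5],
    [0,0,0,0,0.8,3,0.7],
    [0,0,0,0,0.8,3,1],
    [0,0,0,0,0.8,3,1],
    [0,0,0,0,0.8,3,1],
    [0,0,0,0,0.8,3,1],
    [0,0,0,0,0.8,3,1]
  ],
  "squeeze": 60
}}

```text
t: 18.92
tcp_pos: [0.6392, 0.1177, 0.0662]
tool_rot: [-0.233, 0.972, -0.0, -0.0]
force: [-1.2, -2.0, 3.8]
finger_gap: 0.111
gripper_force: 60.2
```

```bash
cat > f.py <<'E'
from h import *
s=readout.sense();T=R.from_quat(s['tool_rot']);y=T.apply([0,1,0]);psi=np.degrees(np.arctan2(y[1],y[0]))
d=118.3-psi
d=(d+60)%360-60
print('cam~deg',round(d,1),'rad',round(np.radians(d),3),'F',s['force'].round(2),'tq',s['ft_torque'].round(3),'tau6',round(s['tau'][5],3),'q6',s['q'][5].round(3),s['tcp_pos'].round(4))
E
python3 f.py
```

```text
cam~deg 1.4 rad 0.024 F [-1.19 -2.04  3.78] tq [-0.295  0.11  -0.022] tau6 -0.024 q6 -2.03 [0.6392 0.1177 0.0662]
```

Emit:
{"fn": "move_arm", "kwargs": {
  "rows": [
    [0,0,4,0,0,-0.7,1],
    [0,0,9,0,0,-0.7,1],
    [0,0,15,0,0,-0.7,1],
    [0,0,21,0,0,-0.7,1],
    [0,0,27,0,0,-0.7,1],
    [0,0,33,0,0,-0.7,1],
    [0,0,39,0,0,-0.7,1],
    [0,0,45,0,0,-0.7,1],
    [0,0,50,0,0,-0.7,1],
    [0,0,54,0,0,-0.7,1],
    [0,0,57,0,0,-0.7,1],
    [0,0,57,0,0,-0.7,1]
  ]
}}

```text
t: 19.92
tcp_pos: [0.6392, 0.119, 0.0663]
tool_rot: [0.26, 0.966, 0.001, -0.0]
force: [0.5, 1.2, -0.4]
finger_gap: 0.113
gripper_force: 59.7
```

```bash
python3 f.py
```

```text
cam~deg 58.4 rad 1.02 F [ 0.52  1.24 -0.44] tq [ 0.308 -0.166 -0.156] tau6 0.2 q6 -1.034 [0.6392 0.119  0.0663]
```

Emit:
{"fn": "move_arm", "kwargs": {
  "rows": [
    [0,0,4,0,0,0,1],
    [0,0,8,0,0,0,1],
    [0,0,12,0,0,0,1],
    [0,0,16,0,0,0,1],
    [0,0,20,0,0,0,1],
    [0,0,24,0,0,0,1],
    [0,0,28,0,0,0,1],
    [0,0,32,0,0,0,1],
    [0,0,36,0,0,0,1],
    [0,0,38,0,0,0,1],
    [0,0,40,0,0,0,1],
    [0,0,40,0,0,0,1]
  ]
}}

```text
t: 20.92
tcp_pos: [0.6399, 0.1195, 0.0663]
tool_rot: [0.574, 0.819, 0.001, -0.0]
force: [2.1, 4.5, -0.6]
finger_gap: 0.11
gripper_force: 59.4
```

```bash
python3 f.py
```

```text
cam~deg 98.3 rad 1.716 F [ 2.09  4.5  -0.56] tq [ 0.738 -0.492 -0.045] tau6 0.137 q6 -0.338 [0.6399 0.1195 0.0663]
```

```bash
cat >> f.py <<'E'
L=[]
for i in range(5):
    imaging.snapshot('wrist');s=readout.sense();L.append(np.r_[s['ft_torque'],s['tau'][5],s['force']])
print(np.round(L,3)[:,2:4].T.tolist(),np.mean(L,0).round(3))
E
python3 f.py
```

```text
cam~deg 98.3 rad 1.716 F [ 2.09  4.5  -0.56] tq [ 0.738 -0.492 -0.045] tau6 0.137 q6 -0.338 [0.6399 0.1195 0.0663]
[[-0.037, -0.04, -0.064, -0.019, -0.055], [-0.021, -0.054, -0.056, -0.055, -0.054]] [ 0.796 -0.477 -0.043 -0.048  2.758  4.771 -1.901]
```

Emit:
{"fn": "move_arm", "kwargs": {
  "rows": [
    [0,0,1,1,1,0,1],
    [0,0,2,1,1,0,1],
    [0,0,3,1,1,0,1],
    [0,0,4,1,1,0,1],
    [0,0,5,1,1,0,1],
    [0,0,6,1,1,0,1]
  ]
}}

```text
t: 21.67
tcp_pos: [0.64, 0.1195, 0.0663]
tool_rot: [0.617, 0.787, 0.0, -0.0]
force: [3.8, 2.3, -2.9]
finger_gap: 0.111
gripper_force: 59.2
```

```bash
python3 f.py
```

```text
cam~deg 104.5 rad 1.823 F [ 3.79  2.3  -2.9 ] tq [ 0.533 -0.641  0.193] tau6 0.031 q6 -0.229 [0.64   0.1195 0.0663]
[[0.149, 0.038, 0.035, 0.022, -0.022], [0.14, 0.107, 0.041, 0.026, 0.022]] [ 0.568 -0.759  0.044  0.067  3.886  3.166 -3.296]
```

Emit:
{"fn": "move_arm", "kwargs": {
  "rows": [
    [0,0,1,0,0,0,1],
    [0,0,2,0,0,0,1],
    [0,0,3,0,0,0,1],
    [0,0,3.6,0,0,0,1],
    [0,0,4.1,0,0,0,1],
    [0,0,4.5,0,0,0,1],
    [0,0,4.8,0,0,0,1],
    [0,0,5,0,0,0,1]
  ]
}}

```text
t: 22.58
tcp_pos: [0.6401, 0.1195, 0.0663]
tool_rot: [0.65, 0.76, 0.0, 0.0]
force: [3.7, 3.3, -3.3]
finger_gap: 0.11
gripper_force: 59.0
```

```bash
python3 f.py
```

```text
cam~deg 109.4 rad 1.909 F [ 3.75  3.35 -3.26] tq [ 0.58  -0.796  0.144] tau6 0.145 q6 -0.143 [0.6401 0.1195 0.0663]
[[0.139, 0.121, 0.19, 0.155, 0.109], [0.148, 0.134, 0.126, 0.125, 0.126]] [ 0.558 -0.8    0.143  0.132  4.308  3.389 -3.472]
```

Emit:
{"fn": "move_arm", "kwargs": {
  "rows": [
    [0,0,1,0,0,0,1],
    [0,0,2,0,0,0,1],
    [0,0,3,0,0,0,1],
    [0,0,3.6,0,0,0,1],
    [0,0,4.1,0,0,0,1],
    [0,0,4.5,0,0,0,1],
    [0,0,4.8,0,0,0,1],
    [0,0,5,0,0,0,1]
  ]
}}

```text
t: 23.5
tcp_pos: [0.6402, 0.1196, 0.0663]
tool_rot: [0.682, 0.731, 0.0, 0.0]
force: [5.4, 2.9, -4.2]
finger_gap: 0.113
gripper_force: 59.0
```

```bash
python3 f.py
```

```text
cam~deg 114.4 rad 1.996 F [ 5.39  2.87 -4.21] tq [ 0.556 -0.807  0.167] tau6 0.146 q6 -0.056 [0.6402 0.1196 0.0663]
[[0.141, 0.126, 0.133, 0.108, 0.138], [0.15, 0.135, 0.126, 0.126, 0.127]] [ 0.588 -0.836  0.129  0.133  4.304  2.952 -3.937]
```

Emit:
{"fn": "move_arm", "kwargs": {
  "rows": [
    [0,0,1.2,0,0,0,1],
    [0,0,2.5,0,0,0,1],
    [0,0,4,0,0,0,1],
    [0,0,5.3,0,0,0,1],
    [0,0,6.4,0,0,0,1],
    [0,0,7.1,0,0,0,1],
    [0,0,7.5,0,0,0,1],
    [0,0,7.8,0,0,0,1],
    [0,0,8,0,0,0,1]
  ]
}}

```text
t: 24.5
tcp_pos: [0.6404, 0.1196, 0.0663]
tool_rot: [0.732, 0.682, 0.0, 0.0]
force: [5.2, 2.7, -3.6]
finger_gap: 0.113
gripper_force: 59.0
```

```bash
python3 f.py
```

```text
cam~deg 122.4 rad 2.136 F [ 5.19  2.67 -3.59] tq [ 0.543 -0.813  0.175] tau6 0.145 q6 0.084 [0.6404 0.1196 0.0663]
[[0.133, 0.102, 0.11, 0.085, 0.151], [0.149, 0.134, 0.125, 0.125, 0.125]] [ 0.574 -0.876  0.116  0.131  5.107  3.417 -3.832]
```

Emit:
{"fn": "move_arm", "kwargs": {
  "rows": [
    [0,0,1.2,0,0,0,1],
    [0,0,2.5,0,0,0,1],
    [0,0,4,0,0,0,1],
    [0,0,5.3,0,0,0,1],
    [0,0,6.4,0,0,0,1],
    [0,0,7.1,0,0,0,1],
    [0,0,7.5,0,0,0,1],
    [0,0,7.8,0,0,0,1],
    [0,0,8,0,0,0,1]
  ]
}}

```text
t: 25.5
tcp_pos: [0.6406, 0.1195, 0.0663]
tool_rot: [0.777, 0.629, 0.001, 0.0]
force: [5.2, 3.3, -3.5]
finger_gap: 0.113
gripper_force: 58.9
```

```bash
python3 f.py
```

```text
cam~deg 130.4 rad 2.275 F [ 5.24  3.32 -3.48] tq [ 0.537 -0.907  0.163] tau6 0.145 q6 0.224 [0.6406 0.1195 0.0663]
[[0.098, 0.092, 0.177, 0.132, 0.149], [0.15, 0.135, 0.126, 0.126, 0.126]] [ 0.587 -0.922  0.13   0.133  5.363  3.145 -4.458]
```

Emit:
{"fn": "move_arm", "kwargs": {
  "rows": [
    [0,0,1.2,0,0,0,1],
    [0,0,2.5,0,0,0,1],
    [0,0,4,0,0,0,1],
    [0,0,5.3,0,0,0,1],
    [0,0,6.4,0,0,0,1],
    [0,0,7.1,0,0,0,1],
    [0,0,7.5,0,0,0,1],
    [0,0,7.8,0,0,0,1],
    [0,0,8,0,0,0,1]
  ]
}}

```text
t: 26.5
tcp_pos: [0.6407, 0.1194, 0.0663]
tool_rot: [0.819, 0.573, 0.001, 0.0]
force: [5.9, 2.4, -4.7]
finger_gap: 0.114
gripper_force: 58.9
```

```bash
python3 f.py
```

```text
cam~deg 138.4 rad 2.415 F [ 5.85  2.41 -4.7 ] tq [ 0.605 -0.886  0.169] tau6 0.189 q6 0.363 [0.6407 0.1194 0.0663]
[[0.193, 0.194, 0.156, 0.182, 0.205], [0.19, 0.168, 0.161, 0.161, 0.162]] [ 0.552 -0.948  0.186  0.169  5.587  2.836 -4.669]
```

Emit:
{"fn": "move_arm", "kwargs": {
  "rows": [
    [0,0,1,0,0,0,1],
    [0,0,2,0,0,0,1],
    [0,0,3,0,0,0,1],
    [0,0,3.6,0,0,0,1],
    [0,0,4.1,0,0,0,1],
    [0,0,4.5,0,0,0,1],
    [0,0,4.8,0,0,0,1],
    [0,0,5,0,0,0,1]
  ]
}}

```text
t: 27.42
tcp_pos: [0.6408, 0.1194, 0.0663]
tool_rot: [0.844, 0.537, 0.001, 0.001]
force: [6.3, 3.4, -3.9]
finger_gap: 0.113
gripper_force: 58.9
```

```bash
python3 f.py
```

```text
cam~deg 143.3 rad 2.502 F [ 6.28  3.45 -3.94] tq [ 0.525 -0.927  0.222] tau6 0.225 q6 0.45 [0.6408 0.1194 0.0663]
[[0.25, 0.194, 0.177, 0.246, 0.228], [0.231, 0.22, 0.211, 0.21, 0.21]] [ 0.513 -0.964  0.219  0.217  5.498  2.778 -4.681]
```

Emit:
{"fn": "move_arm", "kwargs": {
  "rows": [
    [0,0,1,0,0,0,1],
    [0,0,2,0,0,0,1],
    [0,0,3,0,0,0,1],
    [0,0,3.6,0,0,0,1],
    [0,0,4.1,0,0,0,1],
    [0,0,4.5,0,0,0,1],
    [0,0,4.8,0,0,0,1],
    [0,0,5,0,0,0,1]
  ]
}}

```text
t: 28.33
tcp_pos: [0.6409, 0.1193, 0.0663]
tool_rot: [0.866, 0.5, 0.001, 0.001]
force: [5.1, 3.1, -4.5]
finger_gap: 0.113
gripper_force: 58.9
```

```bash
python3 f.py
```

```text
cam~deg 148.3 rad 2.589 F [ 5.07  3.08 -4.47] tq [ 0.483 -1.037  0.226] tau6 0.218 q6 0.538 [0.6409 0.1193 0.0663]
[[0.226, 0.21, 0.147, 0.202, 0.207], [0.222, 0.212, 0.203, 0.202, 0.202]] [ 0.491 -0.988  0.199  0.208  5.751  2.848 -4.591]
```

The holding torque was steady at 0.126 N·m until 2.28 rad, rose at about 2.35–2.45, and has held at about 0.205 since. I take the bite as about 2.37 rad and will nip up to about 2.86.

Emit:
{"fn": "move_arm", "kwargs": {
  "rows": [
    [0,0,1.2,0,0,0,1],
    [0,0,2.7,0,0,0,1],
    [0,0,4.5,0,0,0,1],
    [0,0,6.5,0,0,0,1],
    [0,0,8.5,0,0,0,1],
    [0,0,10.5,0,0,0,1],
    [0,0,12.2,0,0,0,1],
    [0,0,13.5,0,0,0,1],
    [0,0,14.5,0,0,0,1],
    [0,0,15.2,0,0,0,1],
    [0,0,15.6,0,0,0,1],
    [0,0,15.6,0,0,0,1]
  ]
}}

```text
t: 29.58
tcp_pos: [0.6411, 0.1191, 0.0663]
tool_rot: [0.926, 0.377, 0.001, 0.001]
force: [6.6, 1.3, -5.6]
finger_gap: 0.113
gripper_force: 58.9
```

```bash
python3 f.py
```

```text
cam~deg 163.9 rad 2.861 F [ 6.57  1.29 -5.6 ] tq [ 0.448 -0.991  0.239] tau6 0.235 q6 0.81 [0.6411 0.1191 0.0663]
[[0.244, 0.155, 0.165, 0.178, 0.176], [0.203, 0.197, 0.197, 0.197, 0.197]] [ 0.397 -1.034  0.184  0.198  6.289  2.29  -5.847]
```

Emit:
{"fn": "move_arm", "kwargs": {
  "rows": [
    [0,0,0,1,0.5,1,1],
    [0,0,0,2,0.8,1,1],
    [0,0,0,2,0.8,1,0.8],
    [0,0,0,2,0.8,0.5,0.6],
    [0,0,0,2,0.8,0,0.4],
    [0,0,0,2,0.8,0,0.4],
    [0,0,0,2,0.8,-10,0.4],
    [0,0,0,2,0.8,-35,0.4],
    [0,0,0,2,0.8,-75,0.4],
    [0,0,0,2,0.8,-115,0.3],
    [0,0,0,2,0.8,-150,0.2],
    [0,0,0,2,0.8,-160,0]
  ]
}}

```text
t: 30.83
tcp_pos: [0.6447, 0.1204, 0.2339]
tool_rot: [0.926, 0.377, 0.005, 0.002]
force: [1.0, 0.1, 0.4]
finger_gap: 0.914
gripper_force: 0.0
```

```bash
python3 m.py d; python3 - <<'E'
from h import *
s=snap('wrist','d2.png')
C=cloud(s).reshape(-1,3);c=C[(abs(C[:,2]-.065)<.007)&(abs(C[:,0]-.638)<.035)&(abs(C[:,1]-.118)<.035)]*1000
r=cv2.minAreaRect(c[:,:2].astype(np.float32));print(len(c),r)
E
```

```text
{'tcp_pos': array([0.645, 0.12 , 0.234]), 'force': array([1.042, 0.095, 0.448]), 'ft_torque': array([ 0.012, -0.03 ,  0.039])}
top mod 1127 [[-121.19999694824219, 78.0], [-121.0999984741211, -71.80000305175781], [-14.0, -71.80000305175781], [-14.100000381469727, 78.0]] 0.01
top dock 2722 [[-5.0, -89.5999984741211], [144.89999389648438, -89.69999694824219], [144.89999389648438, 87.69999694824219], [-4.900000095367432, 87.80000305175781]] 89.98
top acryl [-80.8   3. ] (138.98057556152344, 50.55333709716797) 89.74
wrist mod 7331 [[-65.9000015258789, -73.0999984741211], [-14.300000190734863, -73.69999694824219], [-12.600000381469727, 76.80000305175781], [-64.19999694824219, 77.4000015258789]] 89.36
wrist dock 34784 [[-5.0, 89.5], [-5.0, -91.30000305175781], [173.1999969482422, -91.19999694824219], [173.1999969482422, 89.5]] 0.01
wrist acryl [-58.9   4.3] (100.94022369384766, 6.843255043029785) 89.94
766 ((639.9995727539062, 117.77971649169922), (46.09443283081055, 10.977075576782227), 46.68221664428711)
```

View pics/d2.png

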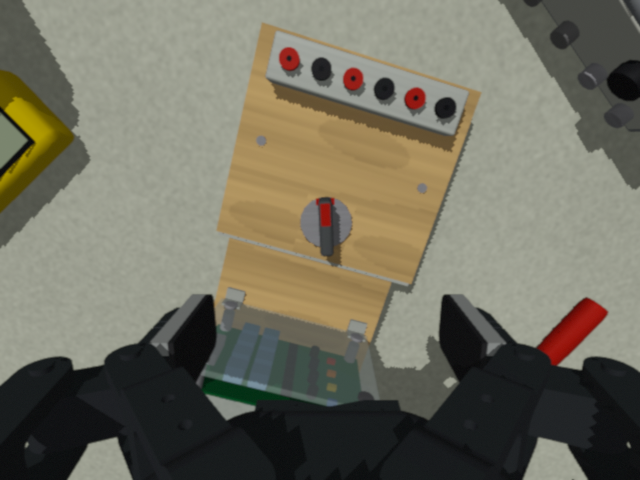

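The wrist view shows the board tight against the plate with no visible gap at (300,258) and the wing at (326,225), about 2.82 rad. The bystanders are undisturbed: the multimeter at left and the screwdriver at right. The tool is clear, so I'm handing in.

```bash
python3 -c "
from station import order
print(order.sign_off())"
```

```text
the job is handed in; nothing more can be done
None
```

I handed the job in: the display stands flat and closed against the dock, about 3 mm off centre, the cam was nipped up roughly 0.45 rad past the bite (now at about 2.8 rad), and the gripper is clear. The clamping force is inferred from that angle rather than measured, and sign-off returned no verdict.

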